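# Shut and bolt the test kiln

### The arm

A 7-joint arm with a two-finger parallel gripper is mounted at the origin on the work surface. World frame = base frame: x ahead of the robot, y to its left, z up, the work surface at z = 0. Lengths are in m, angles in degrees, forces in N, time in s.
With the tool pointing down it reaches from about 0.425 to 0.875 m from the base axis. Payload 4.7 kg.
Tool frame: the origin (TCP) lies between the finger pads, 19 mm behind the fingertips; this is the grasp point; z points along the fingers, y is the line along which they close (so a half turn about z gives the same grasp; the last joint's range is limited). The gripper opens to 87 mm and grips with 3 to 60 N. Pads are 19 mm wide; open, the fingers measure 117 mm over their backs; the gripper's body (75 mm by 190 mm) begins 51 mm behind the grasp point.
Start: joints at [71.969, 18.392, -4.016, 83.108, 1.295, 78.541, -3.26], TCP at [0.21, -0.615, 0.241] pointing down, gripper open.
Joint ranges: [-163.93, 163.93], [-17.29, 119.83], [-79.2, 71.16], [3.27, 140.29], [-89.18, 269.18], [5.43, 117.66], [-154.24, 154.24]. Speed limits (degrees/s): [147.25, 147.25, 180, 180, 180, 180, 180].

### API

Orientations are given as [roll, pitch, yaw] about the fixed x, y, z axes, in that order (R = Rz(yaw) Ry(pitch) Rx(roll)).
In Python, from cell import get_obs, read_camera, sign_off, silhouettes gives the robot as it stands.
- The arm moves only by the tool play_rows, never from a script. Its argument "steps" is a list that holds one entry, the list of rows, each a list of 7 numbers: the shift along the tool's x, y, z in m, then the turn, a rotation vector about the tool's x, y, z in rad, then the finger opening in m, from 0 to 0.087. A call has 1 to 12 rows; each row shifts and turns the commanded pose from where the row before left it, along the tool's axes as they then stand; what a row does not reach is not made up. A row lasts 1/10 s, in which the tool goes at most 50 mm and 8.59 degrees, less where a joint would pass 70% of its speed; a pose out of reach is approached as far as the arm can. A call is refused whole if a number of a shift passes 0.05 or a number of a turn 0.15, either way. A call with a gripper value outside its range is refused whole. The fingers move at their own pace and stop on an object; "force" is the grip in N (left out, the last holds). Time passes only in rows, so rows that do not move let the fingers close. It gives the time, the measured TCP pose, the force, the opening and the grip force at its end, in the units of the state.
- get_obs(): the state, without advancing time (a new reading comes with each control period).
- read_camera(name): name is "side" or "top" or "wrist"; returns a dict with "frame" (384x512x3 uint8, red, green, blue), "intrinsics" (3x3 intrinsics, pixels), "view" (4x4, takes a point from world to camera coordinates). Camera axes: x right, y up, looking along -z (the intrinsics and any distortion apply to the point x, -y, -z); pixel columns grow to the right and rows downward; lengths in m; the calibration is good to about 2 mm. A picture is of the moment at which its call begins. There is no depth.
- sign_off(): hands the job in; it is judged then, once.
Trained networks look in the newest picture that a camera, given by its name, has taken for a name from the list of things; names that differ only in an ending like _2 or _b are one class to them, and where a whole thing is asked for, a point or a joint stands for the part that bears it (a point fixed in the world has none). Each returns a list of dicts, best first, with "p" (0 to 1); they miss things now and then, are a little off and sometimes report something else, mostly with a low value. They report only what shows in the picture. A call takes as long as a camera call.
- silhouettes(camera, name): "pixels" (384x512 bool, what is visible of it) and "extent" ([left, top, right, bottom] in pixels, round what is visible of it).
The state is a dict: "time_s": time; "qpos": joint angles; "joint_velocities": joint speeds; "effort": joint torques, N m; "tool_pos": TCP position; "tool_rot": TCP orientation; "force": force on the tool from outside, world axes, zero at the start; "wrist_torque": the same for the moment, N m; "grip_width": finger opening in m; "grasp_force": force on a finger pad.
Only numpy, scipy, OpenCV 4.12 (cv2) and the standard library are available. Lean on these libraries where they do the work, as an engineer would, in place of code of your own. Each camera call takes 0.05 s, during which the arm holds its last target. There are 200 camera calls.

### The job

Make the little kiln ready for firing: with the fingertips push its raised lid gently down, without slamming it, until it is fully shut, and then push the bolt by its upright pin all the way home, over the lid's tongue and into the keeper. Only push: do not grip or force the bolt, do not grip the lid, reach under it or raise it, and leave the jug, the bowl and the prop beside the kiln where they are.

Things in the scene. Friction and masses are not known exactly. Their poses are not given: they have to be found in the camera images.
- kiln: Fixed bench-top kiln, white firebrick with steel bands: 220 mm deep (x), 260 wide (y), rim at z = 150. Grey control box on its +y side, out to y = 183, 125 high. Origin: centre of its underside; x to its back, y to its left, z up; yaw up to 0.35 rad either way. A steel ledge on its front (x = -110 to -172, y = -123 to 67, top at z = 150) carries the bolt.
- lid (a joint): Lid angle, rad: 0 shut, growing as it rises; starts at 0.55 to 0.95. Hinge axis: kiln y through point lid_hinge. A 0.7 to 1 kg slab, 220 mm from hinge to front edge, 260 wide, top face 30 mm above the hinge plane (z = 180 shut). The stiff hinge (1.5 N m) holds it wherever left; pushing it down near the front takes 3 to 9 N. A vent plug 40 mm wide, 18 high stands mid-top.
- lid_hinge (a point): Middle of the lid's hinge axis, on the kiln's back rim: kiln x = 110, y = 0, z = 150 mm. Axes as the kiln's.
- lid_edge (a point): Middle of the lid's front top edge; moves with the lid. x runs along the lid to the hinge, y along the hinge (the kiln's y), z out of the top face.
- tongue (a point): Front end of the steel tongue (40 mm wide, 5 thick) that sticks out 56 mm from the middle of the lid's front edge at the bottom, on its top face; it lies over the ledge when shut (top at z = 158 mm). Moves with the lid, axes as lid_edge.
- bolt (a joint): Travel of the slide bolt, m: 0 withdrawn, 0.070 home against its stop, growing along the kiln's +y; starts at 0 to 0.012. Friction 2.5 N, stays where left. Flat steel bar 26 by 85 mm, 12 thick, top at z = 172 mm, on the kiln line x = -142, between two guide rails with tops at z = 170 (y = -120 to -30).
- bolt_pin (a point): Centre of the top of the bolt's upright round pin, 14 mm in diameter, standing 35 mm above the bar (z = 172 to 207 mm), at kiln x = -142, y = -100 plus the travel; its axis is 32 mm in front of the shut lid's front face. Axes as the kiln's.
- keeper (a point): Top centre of the fixed steel keeper arch (42 mm by 18 along y) on the ledge that the bolt's end enters: kiln x = -142, y = 40, z = 182 mm.
- jug: Bystander: terracotta jug, 84 mm across, 155 mm tall, small loop handle; stands loose at the kiln's right (-y) side. Origin: centre of its underside.
- bowl: Bystander: terracotta bowl, 100 mm across, 50 mm high, loose at the kiln's left (+y) side. Origin: centre of its underside.
- prop: Bystander: white round kiln prop, 38 mm in diameter, 90 mm tall, standing loose at the kiln's right (-y), behind the jug. Origin: centre of its underside.

How it is judged:
By the outcome, as a careful person would: the job done as asked, in the order asked, and still so for the second after the job is handed in, with the robot touching nothing.
It also fails if it takes over 48 s, if anything falls off the work surface, if the arm or the gripper's body presses on something with over 40 N, if the wrist force passes 120 N, or if a joint passes its speed limit or range.

## Working session

There is one attempt and no reset: what is moved stays moved. The work goes in short steps, Python scripts to look and compute and a tool call to move; the robot and the scene stay as the last step left them, time stands still between calls to the robot, and variables do not carry over. Pictures are saved under pics/ and viewed, at most 10 in all, crops included, and the job is handed in when it is done.

Besides the shell and the picture viewer there is one more tool, called after ">>>" as name(argument=value, ...) on one line, values as JSON. play_rows: Moves the arm, as the interface text tells. Its arguments: {"type":"object","properties":{"steps":{"type":"array","items":{"type":"array","items":{"type":"array","items":{"type":"number"}}}},"force":{"type":"number"}},"required":["steps"]}

```bash
mkdir -p pics; cat > h.py <<'E'
import numpy as np, cv2
from cell import get_obs, read_camera, sign_off, silhouettes
def cam(n):
    c=read_camera(n); return c["frame"],np.array(c["intrinsics"]),np.array(c["view"])
def proj(K,V,P):
    P=np.atleast_2d(P); c=P@V[:3,:3].T+V[:3,3]; c=c*[1,-1,-1]; u=c@K.T; return u[:,:2]/u[:,2:]
E
python3 - <<'E'
from h import *
o=get_obs(); print({k:np.round(v,3) for k,v in o.items()})
ims=[]
for n in ("side","top"):
    f,K,V=cam(n); ims.append(f); cv2.imwrite(f"pics/{n}0.png",f[:,:,::-1]); print(n,K.round(1).tolist(),V.round(3).tolist())
    for t in ("kiln","lid","lid_edge","tongue","bolt","bolt_pin","keeper","jug","bowl","prop"):
        r=silhouettes(n,t)[:2]; print(t,[(round(x["p"],2),np.round(x["extent"]).tolist(),int(x["pixels"].sum())) for x in r])
E
```

```text
{'time_s': np.float64(0.0), 'qpos': array([71.97 , 18.44 , -4.015, 83.177,  1.296, 78.54 , -3.261]), 'joint_velocities': array([ 0.052, -0.047,  0.049, -0.049,  0.016, -0.08 ,  0.097]), 'effort': array([-0.0000e+00, -4.9129e+01, -4.0400e-01, -3.1253e+01, -6.4000e-02,
        4.4000e-02,  0.0000e+00]), 'tool_pos': array([ 0.21 , -0.615,  0.24 ]), 'tool_rot': array([-1.79888e+02,  7.00000e-03,  1.88380e+01]), 'force': array([-0.08 ,  0.282, -1.153]), 'wrist_torque': array([ 0.014,  0.008, -0.048]), 'grasp_force': np.float64(0.0), 'grip_width': np.float64(0.087)}
side [[392.2, 0.0, 260.2], [0.0, 392.2, 189.9], [0.0, 0.0, 1.0]] [[0.987, -0.162, -0.007, -0.587], [0.107, 0.615, 0.782, -0.189], [-0.122, -0.772, 0.624, -0.864], [0.0, 0.0, 0.0, 1.0]]
kiln [(0.65, [193.0, 105.0, 354.0, 283.0], 18095)]
lid [(0.79, [218.0, 106.0, 356.0, 216.0], 6387), (0.71, [192.0, 107.0, 355.0, 285.0], 18230)]
lid_edge [(0.97, [214.0, 108.0, 356.0, 215.0], 6453)]
tongue [(0.83, [215.0, 106.0, 359.0, 215.0], 6326)]
bolt [(0.9, [206.0, 196.0, 228.0, 231.0], 463), (0.29, [195.0, 103.0, 355.0, 286.0], 18403)]
bolt
[... 492 characters left out ...]
, 125.0, 318.0, 240.0], 9936)]
lid [(0.9, [216.0, 126.0, 317.0, 209.0], 6061), (0.56, [202.0, 128.0, 323.0, 235.0], 9952)]
lid_edge [(0.7, [218.0, 128.0, 317.0, 212.0], 6124)]
tongue [(0.89, [212.0, 127.0, 320.0, 212.0], 6211)]
bolt [(0.71, [212.0, 127.0, 320.0, 211.0], 6162), (0.66, [277.0, 215.0, 309.0, 227.0], 291)]
bolt_pin [(0.61, [279.0, 214.0, 309.0, 230.0], 285), (0.22, [217.0, 130.0, 316.0, 208.0], 6038)]
keeper [(0.6, [200.0, 128.0, 318.0, 240.0], 9971)]
jug [(0.92, [332.0, 178.0, 363.0, 212.0], 624), (0.67, [200.0, 128.0, 317.0, 235.0], 9871)]
bowl [(0.89, [163.0, 200.0, 198.0, 232.0], 809)]
prop [(0.76, [330.0, 158.0, 345.0, 173.0], 145), (0.7, [162.0, 200.0, 198.0, 232.0], 818)]
```

View pics/side0.png

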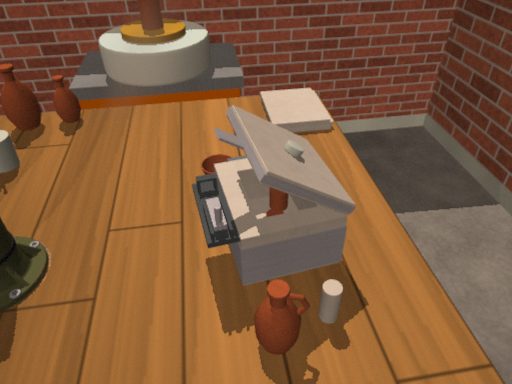

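View pics/top0.png

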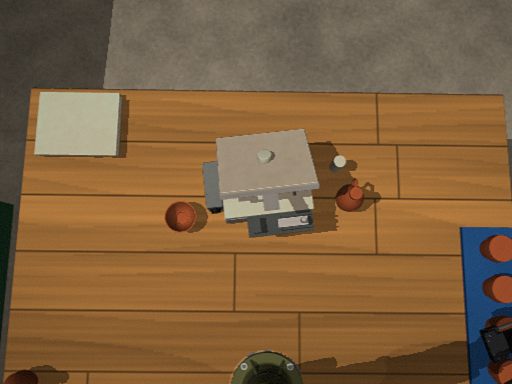

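```bash
cat >> h.py <<'E'
def box(x0,x1,y0,y1,z0,z1): return np.array([[x,y,z] for x in(x0,x1) for y in(y0,y1) for z in(z0,z1)])/1000
def cyl(x,y,z0,z1,r): return np.array([[x+r*np.cos(a),y+r*np.sin(a),z] for z in(z0,z1) for a in np.arange(16)*np.pi/8])/1000
LID=[box(-220,0,-130,130,0,30),cyl(-110,0,30,48,20),box(-276,-220,-20,20,3,8)]
def k2w(p,P):
    c,s=np.cos(p[2]),np.sin(p[2]); return P@np.array([[c,-s,0],[s,c,0],[0,0,1]]).T+[p[0],p[1],0]
def lidw(p,P):
    c,s=np.cos(p[3]),np.sin(p[3]); return k2w(p,P@np.array([[c,0,s],[0,1,0],[-s,0,c]]).T*1+[.11,0,.15])
def w2k(p,P):
    c,s=np.cos(p[2]),np.sin(p[2]); return (np.atleast_2d(P)-[p[0],p[1],0])@np.array([[c,-s,0],[s,c,0],[0,0,1]])
def fill(K,V,parts,S=4):
    m=np.zeros((384,512),np.uint8)
    for P in parts:
        h=cv2.convexHull(proj(K,V,P).astype(np.float32))
        cv2.fillConvexPoly(m,np.round(h*16).astype(np.int32),255,cv2.LINE_AA,4)
    return m/255.
def lidparts(p): return [lidw(p,P) for P in LID]
def boltparts(p,t): 
    t*=1000; return [k2w(p,box(-155,-129,-115+t,-30+t,160,172)),k2w(p,cyl(-142,-100+t,172,207,7))]
E
cat > fit.py <<'E'
from h import *
from scipy.optimize import minimize
D=[]
for n in ("side","top"):
    f,K,V=cam(n); m=silhouettes(n,"lid")
    m=[x for x in m if x["p"]>.3]; m=min(m,key=lambda x:x["pixels"].sum())
    b=[x for x in silhouettes(n,"bolt") if x["pixels"].sum()<1500]
    D.append((n,f,K,V,m["pixels"].astype(float),b[0]["pixels"] if b else None))
bl=lambda m:cv2.GaussianBlur(m,(0,0),2)
T=[bl(d[4]) for d in D]
cost=lambda p:sum(((bl(fill(d[2],d[3],lidparts(p)))-t)**2).sum() for d,t in zip(D,T))
best=None
for yaw in(-.15,.05,.25):
    for a in (.6,.85):
        s=np.array([.60,-.02,yaw,a]); r=minimize(cost,s,method="Nelder-Mead",options=dict(initial_simplex=np.vstack([s]+[s+d for d in np.diag([.03,.03,.1,.1])]),xatol=1e-4,fatol=.1))
        if best is None or r.fun<best.fun: best=r
p=best.x; print("pose",p.round(4),best.fun)
for n,f,K,V,m,b in D:
    if b is not None:
        bc=bl(b.astype(float)); c=[(((bl(fill(K,V,boltparts(p,t)))-bc)**2).sum(),t) for t in np.arange(-.01,.085,.001)]; print(n,"bolt",min(c))
    o=f[:,:,::-1].copy()
    for parts in ([k2w(p,box(-110,110,-130,130,0,150))],[k2w(p,box(-172,-110,-123,67,149,150))],lidparts(p)[:1],lidparts(p)[2:],boltparts(p,.0)[1:]):
        for P in parts: cv2.polylines(o,[cv2.convexHull(proj(K,V,P).astype(np.float32)).astype(int)],1,(0,255,0))
    y,x=proj(K,V,k2w(p,np.array([0,0,.15])))[0][::-1]; x=int(np.clip(x-110,0,290));y=int(np.clip(y-100,0,200))
    cv2.imwrite(f"pics/fit_{n}.png",cv2.resize(o[y:y+180,x:x+220],None,fx=3.2,fy=3.2,interpolation=cv2.INTER_CUBIC))
np.save("p.npy",p)
E
python3 fit.py; cd pics; python3 -c "
import cv2,numpy as np
a=cv2.imread('fit_side.png');b=cv2.imread('fit_top.png');cv2.imwrite('fit1.png',cv2.resize(np.hstack([a,b]),(800,327)))"
```

```text
pose [0.6285 0.0151 0.15   0.6064] 135.47720684522852
side bolt (np.float64(11.611855250102503), np.float64(0.012999999999999979))
top bolt (np.float64(7.364324906760853), np.float64(0.010999999999999984))
```

View pics/fit1.png

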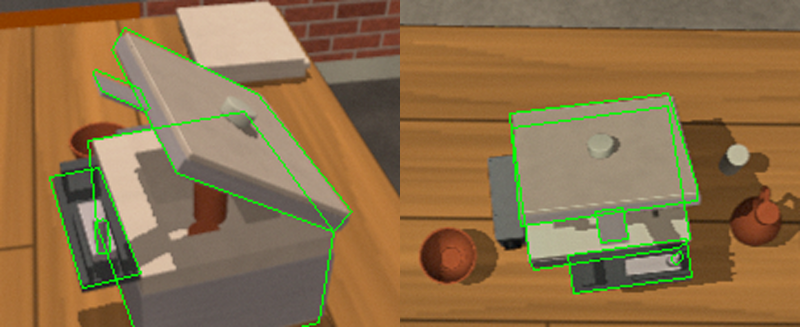

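>>> play_rows(steps=[[[0,0,-0.04,0,0,0.045,0],[0,0,-0.04,0,0,0.045,0],[0,0,-0.04,0,0,0.045,0],[0,0,-0.03,0,0,0.045,0],[0,0,0,0,0,0,0]]], force=10)

```text
time_s: 1.9
tool_pos: [0.2105, -0.6165, 0.3973]
tool_rot: [179.5, -0.1, 8.5]
force: [0.1, 0.0, -0.1]
grip_width: 0.0551
grasp_force: 0.0
```

```bash
cat > st.py <<'E'
from h import *
o=get_obs(); p=np.load("p.npy"); t=np.array(o["tool_pos"])
print(o["time_s"],"kiln tcp",w2k(p,t).round(4),"rot",np.round(o["tool_rot"],2),"kyaw",np.degrees(p[2]).round(2),"F",np.round(o["force"],2),o["grip_width"],"q",np.round(o["qpos"],1))
E
python3 st.py
```

```text
1.9 kiln tcp [[-0.5077 -0.5621  0.3973]] rot [ 1.7946e+02 -1.2000e-01  8.4800e+00] kyaw 8.6 F [ 0.08  0.01 -0.1 ] 0.05505609495752571 q [ 70.6  17.1  -2.4  67.3   0.7  95.1 -13.2]
```

>>> play_rows(steps=[[[0.026,-0.031,0,0,0,0,0],[0.026,-0.031,0,0,0,0,0],[0.026,-0.031,0,0,0,0,0],[0.026,-0.031,0,0,0,0,0],[0.026,-0.031,0,0,0,0,0],[0.026,-0.031,0,0,0,0,0],[0.026,-0.031,0,0,0,0,0],[0.026,-0.031,0,0,0,0,0],[0.026,-0.031,0,0,0,0,0],[0.026,-0.031,0,0,0,0,0]]])

```text
time_s: 2.9
tool_pos: [0.4214, -0.2684, 0.3907]
tool_rot: [-180.0, 0.0, 8.5]
force: [0.4, -0.2, 0.3]
grip_width: 0.0006
grasp_force: 0.0
```

>>> play_rows(steps=[[[0.026,-0.031,0,0,0,0,0],[0.026,-0.031,0,0,0,0,0],[0.026,-0.031,0,0,0,0,0],[0.026,-0.031,0,0,0,0,0],[0.026,-0.031,0,0,0,0,0],[0.026,-0.031,0,0,0,0,0],[0.026,-0.031,0,0,0,0,0],[0.026,-0.031,0,0,0,0,0],[0,0,0,0,0,0,0],[0,0,0,0,0,0,0]]])

```text
time_s: 3.9
tool_pos: [0.5899, 0.007, 0.3901]
tool_rot: [-180.0, 0.1, 8.7]
force: [-0.8, -1.4, 0.7]
grip_width: 0.0005
grasp_force: 0.0
```

```bash
python3 st.py; python3 - <<'E'
from h import *
f,K,V=cam("side"); cv2.imwrite("pics/s2.png",f[60:300,120:440,::-1].repeat(2,0).repeat(2,1))
p=np.load("p.npy")
for a in (.606,.5,.4,.3,.2,.1,.05,0):
    q=p.copy();q[3]=a; print(a,w2k(q,lidw(q,np.array([[-.2,0,.03]]))).round(4))
E
```

```text
3.9 kiln tcp [[-0.0394 -0.0022  0.3901]] rot [-1.7997e+02  1.0000e-01  8.6900e+00] kyaw 8.6 F [-0.78 -1.39  0.72] 0.0005014694273806866 q [ 27.1  12.5 -37.   76.    7.5  94.  -90. ]
0.606 [[-0.0373  0.      0.2886]]
0.5 [[-0.0511 -0.      0.2722]]
0.4 [[-0.0625 -0.      0.2555]]
0.3 [[-0.0722 -0.      0.2378]]
0.2 [[-0.0801  0.      0.2191]]
0.1 [[-0.086  -0.      0.1998]]
0.05 [[-0.0883  0.      0.19  ]]
0 [[-0.09 -0.    0.18]]
```

View pics/s2.png

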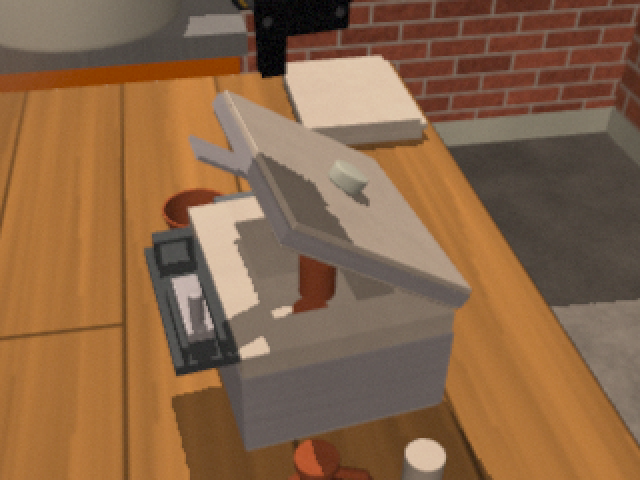

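>>> play_rows(steps=[[[0.004,0,0.02,0,0,0,0],[0.002,0,0.02,0,0,0,0],[0,0,0.015,0,0,0,0],[0,0,0.006,0,0,0,0],[0,0,0.004,0,0,0,0],[0,0,0.004,0,0,0,0],[0,0,0.003,0,0,0,0],[0,0,0.003,0,0,0,0],[-0.001,0,0.003,0,0,0,0],[-0.002,0,0.003,0,0,0,0]]])

```text
time_s: 4.95
tool_pos: [0.593, 0.0066, 0.3101]
tool_rot: [180.0, -0.0, 8.5]
force: [-0.2, 0.3, -0.4]
grip_width: 0.0005
grasp_force: 0.0
```

>>> play_rows(steps=[[[-0.003,0,0.004,0,0,0,0],[-0.003,0,0.004,0,0,0,0],[-0.003,0,0.004,0,0,0,0],[-0.003,0,0.004,0,0,0,0]]])

```text
time_s: 5.35
tool_pos: [0.5807, 0.0049, 0.2943]
tool_rot: [180.0, -0.0, 8.5]
force: [-0.9, 0.8, 4.3]
grip_width: 0.0005
grasp_force: 1.8
```

```bash
python3 st.py
```

```text
5.35 kiln tcp [[-0.0488 -0.003   0.2943]] rot [ 1.80e+02 -2.00e-02  8.54e+00] kyaw 8.6 F [-0.93  0.78  4.35] 0.0005223575495101394 q [ 28.6  11.6 -36.8  87.6   7.   83.  -89.9]
```

>>> play_rows(steps=[[[-0.002,0,0.004,0,0,0,0],[-0.003,0,0.004,0,0,0,0],[-0.002,0,0.004,0,0,0,0],[-0.003,0,0.004,0,0,0,0],[-0.002,0,0.004,0,0,0,0],[-0.002,0,0.004,0,0,0,0],[-0.002,0,0.004,0,0,0,0],[-0.002,0,0.004,0,0,0,0],[-0.002,0,0.004,0,0,0,0],[-0.002,0,0.004,0,0,0,0],[-0.002,0,0.004,0,0,0,0],[-0.002,0,0.004,0,0,0,0]]])

```text
time_s: 6.55
tool_pos: [0.5556, 0.0011, 0.2459]
tool_rot: [-180.0, -0.1, 8.5]
force: [1.2, 1.5, 2.0]
grip_width: 0.0007
grasp_force: 1.2
```

>>> play_rows(steps=[[[-0.001,0,0.004,0,0,0,0],[-0.001,0,0.004,0,0,0,0],[-0.001,0,0.004,0,0,0,0],[-0.001,0,0.003,0,0,0,0],[-0.001,0,0.003,0,0,0,0],[-0.001,0,0.003,0,0,0,0],[-0.001,0,0.002,0,0,0,0],[0,0,0.002,0,0,0,0],[0,0,0.002,0,0,0,0]]])

```text
time_s: 7.45
tool_pos: [0.5482, -0.0004, 0.2191]
tool_rot: [180.0, 0.0, 8.5]
force: [-1.5, 0.9, 2.2]
grip_width: 0.0001
grasp_force: 1.3
```

```bash
python3 st.py
```

```text
7.45 kiln tcp [[-0.0818 -0.0034  0.2191]] rot [1.7998e+02 4.0000e-02 8.5200e+00] kyaw 8.6 F [-1.54  0.9   2.16] 0.00011048084997692704 q [ 30.5   9.4 -36.5  98.4   5.8  74.1 -88.8]
```

Tip at z≈0.200; 20 mm to go, slowly (10 mm/s at the end).

>>> play_rows(steps=[[[-0.001,0,0.002,0,0,0,0],[0,0,0.002,0,0,0,0],[-0.001,0,0.002,0,0,0,0],[0,0,0.002,0,0,0,0],[-0.001,0,0.002,0,0,0,0],[0,0,0.002,0,0,0,0],[0,0,0.001,0,0,0,0],[0,0,0.001,0,0,0,0],[0,0,0.001,0,0,0,0],[0,0,0.001,0,0,0,0]]])

```text
time_s: 8.45
tool_pos: [0.545, -0.0008, 0.203]
tool_rot: [180.0, 0.1, 8.5]
force: [-2.7, -0.3, 2.8]
grip_width: 0.0006
grasp_force: 1.2
```

>>> play_rows(steps=[[[0,0,0.001,0,0,0,0],[0,0,0.001,0,0,0,0],[0,0,0.001,0,0,0,0]]])

```text
time_s: 8.75
tool_pos: [0.5454, -0.0008, 0.2001]
tool_rot: [180.0, 0.0, 8.5]
force: [-2.5, 0.1, 2.5]
grip_width: 0.0006
grasp_force: 1.2
```

>>> play_rows(steps=[[[0,0,0.001,0,0,0,0]]])

```text
time_s: 8.85
tool_pos: [0.5454, -0.0007, 0.1992]
tool_rot: [180.0, 0.0, 8.5]
force: [-1.6, -0.5, 7.4]
grip_width: 0.0007
grasp_force: 4.1
```

>>> play_rows(steps=[[[0,0,0.001,0,0,0,0],[0,0,0,0,0,0,0]]])

```text
time_s: 9.05
tool_pos: [0.5454, -0.0007, 0.1991]
tool_rot: [180.0, 0.0, 8.5]
force: [-4.8, -0.5, 7.6]
grip_width: 0.0005
grasp_force: 3.8
```

>>> play_rows(steps=[[[0,0,0.001,0,0,0,0],[0,0,0,0,0,0,0]]])

```text
time_s: 9.25
tool_pos: [0.5454, -0.0007, 0.1991]
tool_rot: [179.9, -0.0, 8.5]
force: [-6.1, -1.2, 12.6]
grip_width: 0.0002
grasp_force: 6.3
```

>>> play_rows(steps=[[[0,0,-0.005,0,0,0,0],[0,0,-0.025,0,0,0,0],[0,0,-0.03,0,0,0,0],[-0.014,0.029,0,0,0,0,0],[-0.014,0.029,0,0,0,0,0],[-0.014,0.029,0,0,0,0,0],[-0.015,0.029,0,0,0,0,0],[0,0,0,0,0,0,0],[0,0,0,0,0,0,0]]])

```text
time_s: 10.15
tool_pos: [0.5064, -0.1243, 0.257]
tool_rot: [-180.0, -0.0, 8.4]
force: [-0.2, -0.1, 0.9]
grip_width: 0.0004
grasp_force: 0.0
```

```bash
python3 st.py; python3 - <<'E'
from h import *
p=np.load("p.npy"); p[3]=0
ims=[]
for n in ("side","top","wrist"):
    f,K,V=cam(n); o=f[:,:,::-1].copy()
    for P in lidparts(p)+boltparts(p,.012)+[k2w(p,box(-172,-110,-123,67,149,150))]: cv2.polylines(o,[cv2.convexHull(proj(K,V,P).astype(np.float32)).astype(int)],1,(0,255,0))
    if n!="wrist":
        x,y=proj(K,V,k2w(p,np.array([-.1,0,.15])))[0].astype(int); f=f[y-70:y+70,x-90:x+90]; o=o[y-70:y+70,x-90:x+90]
    ims.append(cv2.resize(o,(400,300)))
    if n=="side": ims.append(cv2.resize(f[:,:,::-1],(400,300)))
    for t in("bolt_pin",):
        for r in silhouettes(n,t)[:2]: print(n,t,round(r["p"],2),np.round(r["extent"]).tolist(), proj(K,V,k2w(p,np.array([[-.142,-.088,.207],[-.142,-.088,.172]]))).round(1).tolist())
cv2.imwrite("pics/c3.png",np.vstack([np.hstack(ims[:2]),np.hstack(ims[2:])]))
E
```

```text
10.15 kiln tcp [[-0.1416 -0.1196  0.257 ]] rot [-1.7998e+02 -4.0000e-02  8.4200e+00] kyaw 8.6 F [-0.2  -0.1   0.87] 0.00041391112569002413 q [ 40.3   3.8 -30.5  99.    1.9  77.7 -72.2]
side bolt_pin 0.8 [206.0, 207.0, 228.0, 230.0] [[217.4, 206.3], [218.7, 220.2]]
top bolt_pin 0.58 [277.0, 219.0, 286.0, 228.0] [[303.2, 218.0], [301.8, 219.2]]
wrist bolt_pin 0.82 [111.0, 180.0, 234.0, 218.0] [[201.4, 217.7], [208.6, 201.9]]
```

View pics/c3.png

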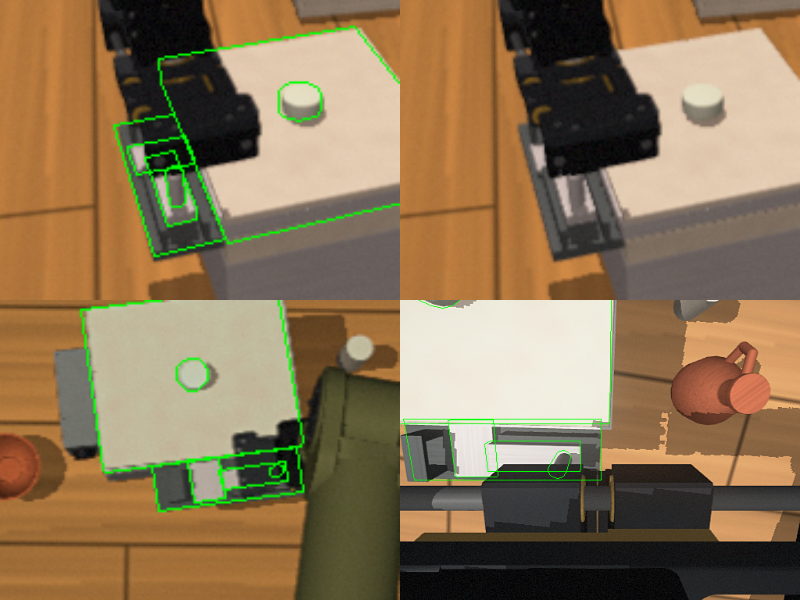

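>>> play_rows(steps=[[[0,0.002,0.015,0,0,0,0],[0,0,0.015,0,0,0,0],[0,0,0.01,0,0,0,0],[0,0,0.007,0,0,0,0],[0,0,0.005,0,0,0,0],[0,0,0.002,0,0,0,0],[0,0,0,0,0,0,0],[0,0,0,0,0,0,0]]])

```text
time_s: 11.25
tool_pos: [0.5069, -0.1259, 0.2037]
tool_rot: [180.0, -0.0, 8.5]
force: [0.7, 0.5, 0.8]
grip_width: 0.0004
grasp_force: 0.0
```

>>> play_rows(steps=[[[0,-0.003,0,0,0,0,0],[0,-0.003,0,0,0,0,0],[0,-0.003,0,0,0,0,0],[0,-0.003,0,0,0,0,0],[0,-0.003,0,0,0,0,0],[0,-0.003,0,0,0,0,0]]])

```text
time_s: 11.85
tool_pos: [0.5039, -0.1082, 0.2033]
tool_rot: [179.9, -0.0, 8.5]
force: [1.2, -2.7, 0.1]
grip_width: 0.0005
grasp_force: 1.2
```

```bash
python3 st.py
```

```text
11.85 kiln tcp [[-0.1416 -0.1033  0.2033]] rot [ 1.7995e+02 -1.0000e-02  8.5300e+00] kyaw 8.6 F [ 1.19 -2.66  0.07] 0.0005452324980824895 q [ 39.1   5.  -31.4 104.1   2.8  71.6 -74.5]
```

>>> play_rows(steps=[[[0,-0.004,0,0,0,0,0],[0,-0.004,0,0,0,0,0],[0,-0.004,0,0,0,0,0],[0,-0.004,0,0,0,0,0],[0,-0.004,0,0,0,0,0],[0,-0.004,0,0,0,0,0],[0,-0.004,0,0,0,0,0],[0,-0.004,0,0,0,0,0],[0,-0.003,0,0,0,0,0],[0,-0.003,0,0,0,0,0],[0,-0.002,0,0,0,0,0]]])

```text
time_s: 12.95
tool_pos: [0.4981, -0.0681, 0.2034]
tool_rot: [180.0, -0.0, 8.5]
force: [1.4, -2.2, 0.1]
grip_width: 0.0006
grasp_force: 1.3
```

>>> play_rows(steps=[[[0,-0.002,0,0,0,0,0],[0,-0.001,0,0,0,0,0],[0,-0.001,0,0,0,0,0]]])

```text
time_s: 13.25
tool_pos: [0.4975, -0.0645, 0.2033]
tool_rot: [180.0, -0.0, 8.5]
force: [1.3, -2.1, 0.6]
grip_width: 0.0004
grasp_force: 1.3
```

```bash
python3 st.py
```

```text
13.25 kiln tcp [[-0.1414 -0.0592  0.2033]] rot [ 1.7999e+02 -1.0000e-02  8.5200e+00] kyaw 8.6 F [ 1.3  -2.14  0.61] 0.00040958982349337464 q [ 36.9   3.3 -33.5 105.8   1.9  71.5 -78.6]
```

>>> play_rows(steps=[[[0,-0.002,0,0,0,0,0],[0,-0.001,0,0,0,0,0],[0,-0.001,0,0,0,0,0]]])

```text
time_s: 13.55
tool_pos: [0.4969, -0.0604, 0.2033]
tool_rot: [180.0, -0.0, 8.5]
force: [2.1, -2.2, 1.0]
grip_width: 0.0001
grasp_force: 1.4
```

>>> play_rows(steps=[[[0,-0.001,0,0,0,0,0],[0,-0.001,0,0,0,0,0]]])

```text
time_s: 13.75
tool_pos: [0.4966, -0.0585, 0.2033]
tool_rot: [180.0, -0.0, 8.5]
force: [2.3, -2.3, 0.9]
grip_width: 0.0005
grasp_force: 1.4
```

>>> play_rows(steps=[[[0,-0.001,0,0,0,0,0]]])

```text
time_s: 13.85
tool_pos: [0.4964, -0.0575, 0.2032]
tool_rot: [180.0, 0.0, 8.5]
force: [2.4, -1.9, 0.8]
grip_width: 0.0005
grasp_force: 1.4
```

>>> play_rows(steps=[[[0,-0.001,0,0,0,0,0],[0,0,0,0,0,0,0]]])

```text
time_s: 14.05
tool_pos: [0.4961, -0.0564, 0.2032]
tool_rot: [-180.0, 0.0, 8.5]
force: [2.4, -1.8, 1.2]
grip_width: 0.0008
grasp_force: 1.1
```

>>> play_rows(steps=[[[0,-0.001,0,0,0,0,0],[0,0,0,0,0,0,0]]])

```text
time_s: 14.25
tool_pos: [0.496, -0.0555, 0.2032]
tool_rot: [180.0, 0.0, 8.5]
force: [1.4, -2.2, 0.6]
grip_width: 0.0005
grasp_force: 1.2
```

>>> play_rows(steps=[[[0,-0.001,0,0,0,0,0],[0,0,0,0,0,0,0]]])

```text
time_s: 14.45
tool_pos: [0.4959, -0.0545, 0.2032]
tool_rot: [180.0, 0.0, 8.5]
force: [2.5, -1.5, 1.8]
grip_width: 0.0003
grasp_force: 1.2
```

>>> play_rows(steps=[[[0,-0.001,0,0,0,0,0],[0,0,0,0,0,0,0]]])

```text
time_s: 14.65
tool_pos: [0.4957, -0.0534, 0.2032]
tool_rot: [180.0, 0.0, 8.5]
force: [1.8, -1.6, 1.3]
grip_width: 0.0004
grasp_force: 1.2
```

>>> play_rows(steps=[[[0,-0.001,0,0,0,0,0],[0,0,0,0,0,0,0]]])

```text
time_s: 14.85
tool_pos: [0.4956, -0.0525, 0.2032]
tool_rot: [-180.0, 0.0, 8.5]
force: [2.0, -1.3, 0.6]
grip_width: 0.0004
grasp_force: 1.2
```

>>> play_rows(steps=[[[0,-0.001,0,0,0,0,0],[0,0,0,0,0,0,0]]])

```text
time_s: 15.05
tool_pos: [0.4955, -0.0515, 0.2032]
tool_rot: [-180.0, 0.0, 8.5]
force: [1.9, -2.3, 1.1]
grip_width: 0.0006
grasp_force: 1.2
```

>>> play_rows(steps=[[[0,-0.001,0,0,0,0,0],[0,0,0,0,0,0,0]]])

```text
time_s: 15.25
tool_pos: [0.4953, -0.0505, 0.2032]
tool_rot: [180.0, 0.0, 8.5]
force: [2.5, -1.7, 2.1]
grip_width: 0.0004
grasp_force: 1.2
```

```bash
python3 st.py; python3 - <<'E'
from h import *
p=np.load("p.npy"); p[3]=0
ims=[]
for n in ("side","wrist"):
    f,K,V=cam(n); o=f[:,:,::-1].copy()
    for P in boltparts(p,.07): cv2.polylines(o,[cv2.convexHull(proj(K,V,P).astype(np.float32)).astype(int)],1,(0,255,0))
    x,y=np.clip(proj(K,V,k2w(p,np.array([-.142,-.01,.17])))[0].astype(int),[80,60],[430,320])
    w=40 if n=="side" else 80
    for i in (f[:,:,::-1],o): ims.append(cv2.resize(i[y-w*3//4:y+w*3//4,x-w:x+w],(400,300)))
cv2.imwrite("pics/c4.png",np.vstack([np.hstack(ims[:2]),np.hstack(ims[2:])]))
E
```

```text
15.25 kiln tcp [[-0.1415 -0.045   0.2032]] rot [180.     0.     8.54] kyaw 8.6 F [ 2.46 -1.67  2.14] 0.0004411168561849089 q [ 36.2   2.8 -34.1 106.2   1.7  71.5 -79.9]
```

View pics/c4.png

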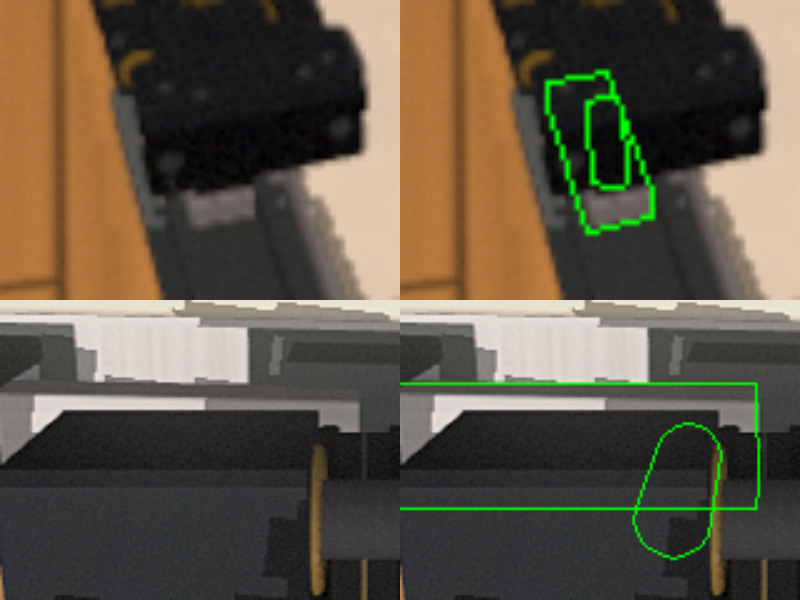

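>>> play_rows(steps=[[[0,-0.001,0,0,0,0,0],[0,0,0,0,0,0,0]]])

```text
time_s: 15.55
tool_pos: [0.4951, -0.0495, 0.2032]
tool_rot: [180.0, 0.0, 8.5]
force: [1.9, -1.7, 1.5]
grip_width: 0.0005
grasp_force: 1.2
```

>>> play_rows(steps=[[[0,-0.001,0,0,0,0,0],[0,0,0,0,0,0,0]]])

```text
time_s: 15.75
tool_pos: [0.4951, -0.049, 0.2033]
tool_rot: [180.0, -0.0, 8.5]
force: [2.0, -3.1, 0.5]
grip_width: 0.0002
grasp_force: 1.8
```

>>> play_rows(steps=[[[0,-0.001,0,0,0,0,0],[0,0,0,0,0,0,0]]])

```text
time_s: 15.95
tool_pos: [0.4951, -0.0489, 0.2033]
tool_rot: [179.9, -0.0, 8.5]
force: [3.4, -4.3, 0.3]
grip_width: 0.0007
grasp_force: 2.8
```

>>> play_rows(steps=[[[0,0.004,0,0,0,0,0],[0,0.012,0,0,0,0,0],[0,0,-0.02,0,0,0,0],[0,0,-0.04,0,0,0,0],[-0.01,0.03,-0.04,0,0,0,0],[-0.01,0.045,-0.015,0,0,0,0],[-0.01,0.045,0,0,0,0,0],[-0.01,0.045,0,0,0,0,0],[-0.01,0.045,0,0,0,0,0],[-0.01,0.045,0,0,0,0,0],[0,0,0,0,0,0,0],[0,0,0,0,0,0,0]]])

```text
time_s: 17.15
tool_pos: [0.4749, -0.3249, 0.3163]
tool_rot: [-179.8, 0.1, 8.4]
force: [1.1, 0.6, 0.3]
grip_width: 0.0007
grasp_force: 0.0
```

```bash
python3 st.py; python3 - <<'E'
from h import *
p=np.load("p.npy"); p[3]=0; bl=lambda m:cv2.GaussianBlur(m,(0,0),2)
ims=[]
for n in ("side","top"):
    f,K,V=cam(n); o=f[:,:,::-1].copy()
    for P in lidparts(p)+boltparts(p,.07): cv2.polylines(o,[cv2.convexHull(proj(K,V,P).astype(np.float32)).astype(int)],1,(0,255,0))
    x,y=proj(K,V,k2w(p,np.array([-.1,0,.17])))[0].astype(int)
    for i in (f[:,:,::-1],o): ims.append(cv2.resize(i[y-60:y+60,x-80:x+80],(400,300),interpolation=cv2.INTER_CUBIC))
    for r in silhouettes(n,"bolt")+silhouettes(n,"bolt_pin"):
        if r["pixels"].sum()<1500: print(n,round(r["p"],2),r["extent"],min((((bl(fill(K,V,boltparts(p,t)))-bl(r["pixels"].astype(float)))**2).sum(),t) for t in np.arange(0,.08,.001)))
    print({t:np.round(silhouettes(n,t)[0]["extent"]).tolist() for t in("jug","prop","bowl") if silhouettes(n,t)})
cv2.imwrite("pics/c5.png",np.vstack([np.hstack(ims[:2]),np.hstack(ims[2:])]))
E
```

```text
17.15 kiln tcp [[-0.2027 -0.3133  0.3163]] rot [-1.7983e+02  8.0000e-02  8.3700e+00] kyaw 8.6 F [1.07 0.56 0.31] 0.000704018438629272 q [ 50.    9.  -20.7  86.6   3.1  85.2 -52.3]
{'jug': [255.0, 279.0, 306.0, 352.0], 'prop': [321.0, 278.0, 343.0, 322.0], 'bowl': [220.0, 142.0, 353.0, 237.0]}
top 0.63 [258.8, 216.1, 285.6, 226.6] (np.float64(30.24929100043739), np.float64(0.069))
top 0.63 [262.2, 217.0, 286.7, 230.3] (np.float64(19.222851316247816), np.float64(0.068))
{'jug': [333.0, 176.0, 364.0, 213.0], 'prop': [330.0, 155.0, 348.0, 174.0], 'bowl': [163.0, 201.0, 197.0, 233.0]}
```

View pics/c5.png

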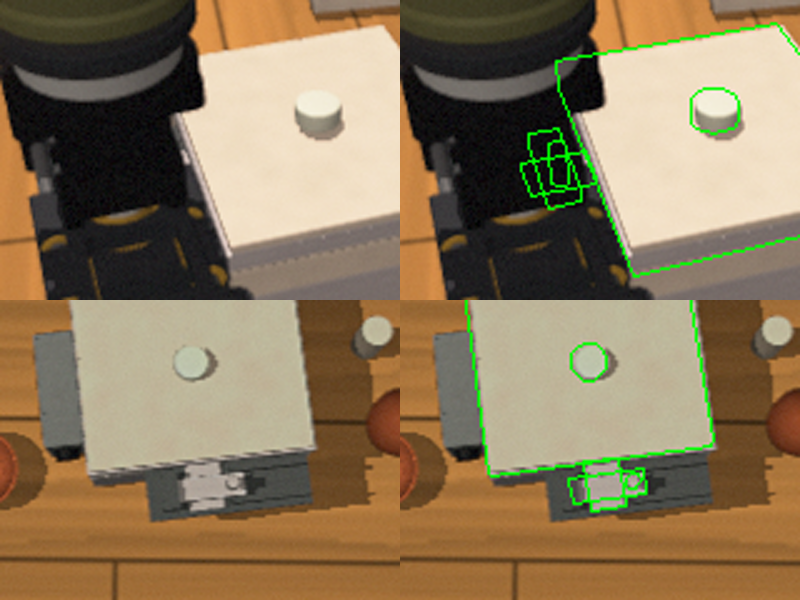

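```bash
python3 -c "
from cell import sign_off; print(sign_off())"
```

```text
the job is handed in; nothing more can be done
None
```

The kiln is ready for firing: the lid was eased down until it stopped fully shut, then the bolt was pushed by its pin over the tongue and into the keeper, up against its stop. The jug, bowl and prop stayed where they were, and the job was handed in at about 17 s.

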